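Close the nugget tote's gate and gather the glass in its corner

ROBOT

A 6-joint arm with a two-finger parallel gripper is mounted at the origin on the work surface. World frame = base frame: x ahead of the robot, y to its left, z up, the work surface at z = 0. Lengths are in mm, angles in rad, forces in N, time in s.
With the tool pointing down it reaches from about 425 to 925 mm from the base axis. Payload 12.5 kg.
Tool frame: the origin (TCP) lies on the centre line of the jaws, within the pads' length; the fingertips stand 17 mm ahead of it and the grasp point (between the pads) lies 2 mm behind it; z points along the fingers, y is the line along which they close (so a half turn about z gives the same grasp; the last joint's range is limited). The gripper opens to 85 mm and grips with 20 to 120 N. Pads are 22 mm wide; open, the fingers measure 114 mm over their backs; the gripper's body (76 mm by 85 mm) begins 54 mm behind the grasp point. The pads swing forward as they close: fully open they stand 13 mm farther back than shut.
Start: joints at [-1.272, 0.491, 1.559, -0, 1.092, -0.106], TCP at [246.17, -574.494, 248.327] pointing down, gripper open.
Joint ranges: [-3.1, 3.1], [-0.84, 2.19], [0.05, 2.79], [-1.13, 4.28], [0.06, 2.93], [-2.69, 2.69]. Speed limits (rad/s): [2.22, 2.22, 2.79, 3.14, 3.14, 3.14].

INTERFACE

Orientations are given as a 3x3 rotation matrix whose columns are the frame's x, y, z axes.
In Python, from workcell import telemetry, viewer, ctrl gives the robot as it stands. The module is installed in compiled form; this text tells all that it offers.
- The arm moves only by the tool drive_tool, never from a script. Its argument "commands" is a list of rows, each a list of 3 entries, a list of its own where there are three numbers: the shift along the tool's x, y, z normalised to -1 to 1, where 1 is 0.1 m, then the turn, a rotation vector about the tool's x, y, z normalised to -1 to 1, where 1 is 30 degrees, then the opening, from -1 (shut) to 1 (fully open). A call has 1 to 10 rows; each row is the pose to reach, as a shift and turn from the pose commanded when the call began, along the tool's axes at that moment; what a row does not reach only later rows make up. A row lasts 1/10 s, in which the tool goes at most 50 mm and 8.59 degrees, less where a joint would pass 70% of its speed; a pose out of reach is approached as far as the arm can. A call with a number of a shift or a turn outside -1 to 1 is refused whole. A call with a gripper value outside its range is refused whole. The fingers move at their own pace and stop on an object; the grip force is fixed at half the most. Time passes only in rows, so rows that repeat a pose let the fingers close. It gives the time, the measured TCP pose, the force, the opening and the grip force at its end, in the units of the state.
- telemetry.state(): the state, without advancing time (a new reading comes with each control period).
- viewer.get_image(name): name is "scene" or "top"; returns a dict with "img" (480x640x3 uint8, blue, green, red), "K" (3x3 intrinsics, pixels), "R" (3x3) and "t" (3): a world point X has camera coordinates R X + t. Camera axes: x right, y down, z forward; pixel columns grow to the right and rows downward; lengths in mm; the calibration is good to about 2 mm. A picture is of the moment at which its call begins. There is no depth.
- ctrl.sign_off(): hands the job in; it is judged then, once.
The state is a dict: "time": time; "joint_positions": joint angles; "joint_vel": joint speeds; "joint_torque": joint torques, N m; "eef_pos": TCP position; "tcp_rot": TCP orientation; "force": force on the tool from outside, world axes, zero at the start; "torque": the same for the moment, N m; "finger_gap": opening from 0.0 (shut) to 1.0 (fully open); "grip_force": force on a finger pad.
Only numpy, scipy, OpenCV 4.12 (cv2) and the standard library are available. Lean on these libraries where they do the work, as an engineer would, in place of code of your own. Each camera call takes 0.05 s, during which the arm holds its last target. There are 200 camera calls.

TASK

Take the wooden gate block out of its stand and press it fully down, flush, into the pouring slot of the wooden tote while the tote stands on the table. Then lift the tote by its carry bar, clear of the table, and tilt it well over towards the corner beside the gate until all four glass nuggets have slid together into that corner. Finish while still holding the tote steadily in the air, tilted like that with the nuggets gathered and the gate still flush; leave the bowl, the bottle and the nippers alone.

Things in the scene. Friction and masses are not known exactly. Their poses are not given: they have to be found in the camera images.
- tote: Loose open dark-wood box, 170 (x) x 220 (y) x 50 mm high, about 0.45 kg, floor and walls 6 mm thick. Origin: centre of its underside, z up. A carry bar crosses over its middle along its x. Its pouring slot is a gap, open at the top, in its -x long wall near the +y end; the slot housing sticks out of that wall to x = -105 mm, from y = 48 to 110 mm.
- tote_bar (a point): Centre of the tote's carry bar, 91 mm above the tote's underside. The bar is of lighter wood, straight, 170 mm long along the tote's x, 16 mm wide (y) and 22 mm high (its top is 102 mm above the underside); 30 mm free space between it and the wall tops. Axes as the tote's.
- tote_corner (a point): Inner corner of the tote at floor level, beside the pouring slot, where the nuggets shall gather (tote frame x -79, y +104, z 6 mm). Axes as the tote's.
- tote_foot (a point): Lowest outer corner of the tote when it is tilted towards the gate corner (tote frame x -104.6, y +110, z 0 mm).
- gate_seat (a point): Where the gate's origin rests when fully home: middle of the slot's sill (tote frame x -91.8, y +79, z 6 mm), axes as the tote's. The slot is a 36 mm gap in the wall, with a groove just outside it 50 mm (y) x 13.6 mm (x), 44 mm deep to the sill, between lips 6 mm thick.
- gate: Loose medium-wood block, 60 g, same either way round: a plate 10 (x) x 46 (y) x 44 mm high crossed by a block 24 (x) x 32 (y) x 74 mm high, its upper 30 mm being the grip. Origin: centre of its underside. Enters the slot upright from above, its y along the tote's y, with ~2 mm play per side; home, its plate's top is level with the wall tops. At first it is in the stand, underside at 7 mm.
- stand: Fixed plywood block 60 (x) x 90 (y) x 22 mm high with a pocket 27 x 49 mm, 15 mm deep, in which the gate stands loosely, y along the stand's y. Origin: centre of its underside.
- nugget0: One of four smooth white glass nuggets, a flat round disc 24 mm across and 10 mm high, 11.5 g, that slides easily (friction about 0.2) on the tote's floor; a tilt of about 0.6 to 0.8 rad brings it along the walls into the corner. Origin: centre of its underside.
- nugget1: One of four smooth white glass nuggets, a flat round disc 24 mm across and 10 mm high, 11.5 g, that slides easily (friction about 0.2) on the tote's floor; a tilt of about 0.6 to 0.8 rad brings it along the walls into the corner. Origin: centre of its underside.
- nugget2: One of four smooth white glass nuggets, a flat round disc 24 mm across and 10 mm high, 11.5 g, that slides easily (friction about 0.2) on the tote's floor; a tilt of about 0.6 to 0.8 rad brings it along the walls into the corner. Origin: centre of its underside.
- nugget3: One of four smooth white glass nuggets, a flat round disc 24 mm across and 10 mm high, 11.5 g, that slides easily (friction about 0.2) on the tote's floor; a tilt of about 0.6 to 0.8 rad brings it along the walls into the corner. Origin: centre of its underside.
- bowl: White ceramic bowl, bystander, 150 mm across, 50 mm high. Origin: centre of its underside.
- spray: Blue bottle, bystander, 64 mm across, 170 mm high. Origin: centre of its underside.
- nippers: Steel glass nippers with two black handles lying flat, bystander, about 165 x 60 x 18 mm, long side along its x. Origin: underside, near the middle.

How it is judged:
By the outcome, as a careful person would: the job done as asked, in the order asked, and still so for the second after the job is handed in, while the arm keeps its last pose, push and grip.
It also fails if it takes over 72 s, if anything falls off the work surface, if the arm or the gripper's body presses on something with over 40 N, if the wrist force passes 120 N, or if a joint passes its speed limit or range.

## Working session

There is one attempt and no reset: what is moved stays moved. The work goes in short steps, Python scripts to look and compute and a tool call to move; the robot and the scene stay as the last step left them, time stands still between calls to the robot, and variables do not carry over. Pictures are saved under pics/ and viewed, at most 10 in all, crops included, and the job is handed in when it is done.

Besides the shell and the picture viewer there is one more tool, called after ">>>" by a JSON object that holds its "api" and its "payload". drive_tool: Moves the arm, as the interface text tells. Its arguments: {"type":"object","properties":{"commands":{"type":"array","items":{"type":"array"}}},"required":["commands"]}

```bash
mkdir -p pics; cat > h.py <<'E'
import numpy as np,cv2
from workcell import telemetry,viewer,ctrl
def snap(n,f):
    d=viewer.get_image(n); d={k:np.array(v) for k,v in d.items()}
    cv2.imwrite(f'pics/{f}.png',d['img']); np.savez(f'pics/{f}.npz',**d); return d
def ld(f): return dict(np.load(f'pics/{f}.npz'))
def ray(d,p,z):
    r=d['R'].T@np.linalg.inv(d['K'])@np.array([p[0],p[1],1.]); c=-d['R'].T@d['t']
    return c+r*(z-c[2])/r[2]
def tri(d1,p1,d2,p2):
    A=[];b=[]
    for d,p in((d1,p1),(d2,p2)):
        r=d['R'].T@np.linalg.inv(d['K'])@np.array([p[0],p[1],1.]); r/=np.linalg.norm(r)
        P=np.eye(3)-np.outer(r,r); A.append(P); b.append(P@(-d['R'].T@d['t']))
    x,_,_,_=np.linalg.lstsq(np.vstack(A),np.hstack(b),rcond=None)
    return x,np.linalg.norm(np.vstack(A)@x-np.hstack(b))
def proj(d,X):
    q=d['K']@(d['R']@np.array(X,float)+d['t']); return q[:2]/q[2]
E
python3 -c "
from h import *
for n in('top','scene'):
    d=snap(n,n+'0'); print(n,-d['R'].T@d['t'],d['R'][2],d['K'][0,0])
s=telemetry.state();print(s)"
```

```text
top [ 436.97955567 -113.23103464 1059.21451992] [ 0.09786498  0.02144461 -0.99496863] 440.523240209257
scene [974.89729041 425.10999066 819.06615687] [-0.43385677 -0.51829722 -0.73697781] 559.3926639631835
{'time': 0.1, 'joint_positions': array([-1.27162095e+00,  4.91508381e-01,  1.55937484e+00, -1.07419566e-05,
        1.09170221e+00, -1.05621240e-01]), 'joint_vel': array([-9.95112907e-04, -2.78683521e-03, -7.21263543e-04,  1.05750373e-04,
        1.08034160e-03,  1.49101991e-05]), 'joint_torque': array([ 2.03999545e-03, -6.19446158e+01, -2.62025660e+01, -7.56917643e-05,
        2.88254414e-03, -1.09819635e-05]), 'eef_pos': array([ 246.09947877, -574.31766397,  247.78521893]), 'tcp_rot': array([[ 9.19180576e-01,  3.93836232e-01, -3.01713211e-04],
       [ 3.93836336e-01, -9.19180094e-01,  9.45870207e-04],
       [ 9.51891799e-05, -9.88251147e-04, -9.99999507e-01]]), 'force': array([ 0.96537432, -0.52416941, -0.24720545]), 'torque': array([ 0.00479311, -0.06193373,  0.02139886]), 'grip_force': 0.0, 'finger_gap': 1.0002114959550683}
```

View pics/top0.png

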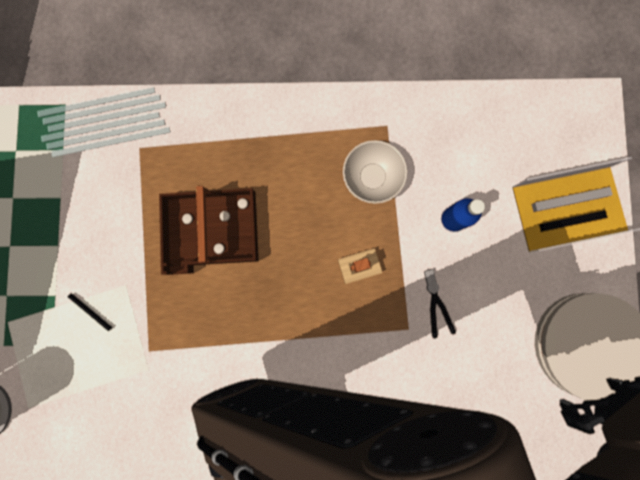

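View pics/scene0.png

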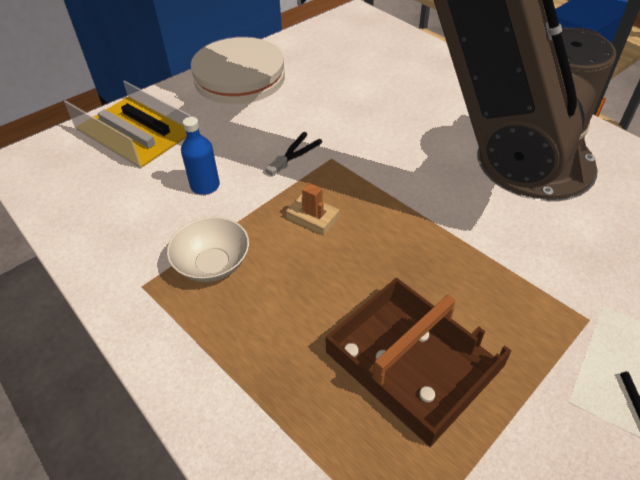

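The top view shows the tote at about (160–257, 190–272), its bar running (200,186)–(203,263) and the housing at lower left (163–193, 262–273). The gate and stand are at (361,265). The scene view shows the gate at (313,202), the bar (378,370)–(450,303) and the slot near (485,355). Next I'll take magnified crops.

```bash
python3 - <<'E'
from h import *
t=ld('top0')['img'];s=ld('scene0')['img']
f=lambda im,x,y,w,h,k:cv2.resize(im[y:y+h,x:x+w],None,fx=k,fy=k,interpolation=cv2.INTER_CUBIC)
A=np.zeros((600,800,3),np.uint8)
def put(im,x,y):A[y:y+im.shape[0],x:x+im.shape[1]]=im
put(f(t,150,180,115,100,3),0,0)        # top tote x3
put(f(t,330,240,60,50,6),0,300)         # top gate x6
put(f(s,320,270,200,175,2),400,0)      # scene tote x2
put(f(s,280,175,66,60,4),400,355)       # scene gate x4
cv2.imwrite('pics/c1.png',A)
E
```

```text
(no output)
```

View pics/c1.png

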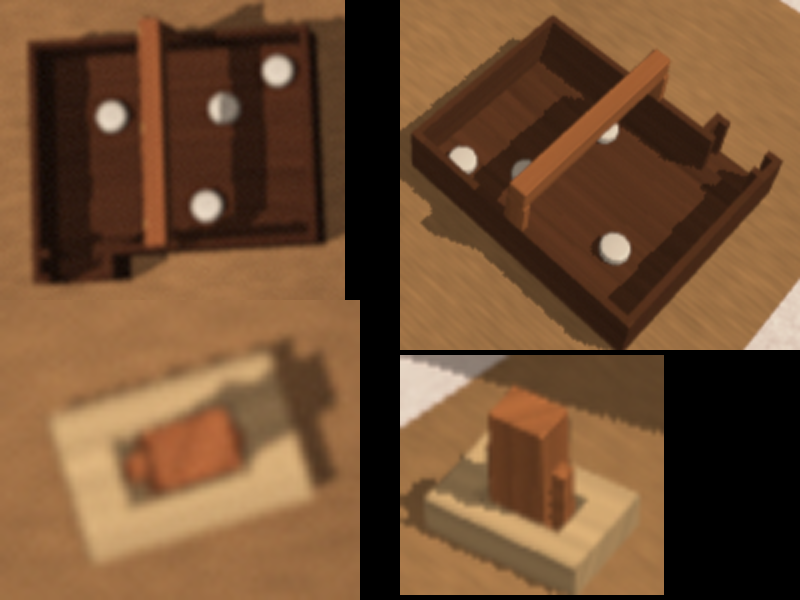

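Crop c1 gives the tote rim corners at (30,42), (312,27), (320,240), (35,282) in the top view. In the scene view they are at (625,330), (412,133), (553,17), (780,160). The gate's grip top and the stand are also clear in both, so I'll triangulate these.

```bash
python3 - <<'E'
from h import *
T=ld('top0');S=ld('scene0');np.set_printoptions(precision=1,suppress=True)
c=lambda u,k,o:(np.array(u)+.5)/k-.5+np.array(o)
tt=lambda *u:c(u,3,(150,180)); tg=lambda u,v:c((u,v-300),6,(330,240))
st=lambda u,v:c((u-400,v),2,(320,270)); sg=lambda u,v:c((u-400,v-355),4,(280,175))
def P(n,a,b):print(n,*tri(T,a,S,b))
P('rim++',tt(30,42),st(625,322)); P('rim+-',tt(312,27),st(412,133));P('rim--',tt(322,240),st(553,17));P('hous',tt(35,282),st(780,160))
P('bar+',tt(150,18),st(518,186));P('bar-',tt(155,245),st(660,57))
for n,a,b in(('g1',(140,425),(541,437)),('g2',(160,492),(571,403)),('g3',(243,468),(519,388)),('g4',(233,405),(487,404)),):P(n,tg(*a),sg(*b))
for n,a,b in(('s1',(50,418),(576,570)),('s2',(92,562),(638,493)),('s4',(270,352),(426,493))):P(n,tg(*a),sg(*b))
# masks: bar (light orange) & gate top refined
def comp(d,roi,lo,hi):
    x,y,w,h=roi;im=d['img'][y:y+h,x:x+w];hsv=cv2.cvtColor(im,cv2.COLOR_BGR2HSV)
    m=cv2.inRange(hsv,lo,hi);n,l,s,ce=cv2.connectedComponentsWithStats(m);i=1+np.argmax(s[1:,4])
    cn=max(cv2.findContours((l==i).astype(np.uint8),0,1)[0],key=cv2.contourArea)
    return s[i,4],ce[i]+[x,y],cv2.boxPoints(cv2.minAreaRect(cn))+[x,y]
for n,roi,v in(('bar',(190,180,25,90),110),('gate',(345,250,35,30),110)):
    for lo in((4,120,v),(4,150,v)):print(n,lo,comp(T,roi,lo,(12,255,255)))
E
```

```text
rim++ [656.2 273.3  48.5] 2.0509535938368475
rim+- [666.6  54.2  41.2] 0.26057405859068206
rim-- [498.1  45.9  40.8] 1.9100197380345016
hous [468.2 265.1  46.5] 1.125172851176935
bar+ [661.4 165.4  99.8] 0.12811025278679058
bar- [494.2 157.9  95.1] 2.945361247349008
g1 [ 493.9 -175.2   80. ] 0.6369844146582159
g2 [ 469.1 -182.1   81.9] 0.6804939638915478
g3 [ 477.4 -212.9   75.7] 0.45456409175665613
g4 [ 500.5 -208.9   82. ] 0.4421638142181318
s1 [ 500.5 -143.7   17.1] 0.46893821259557744
s2 [ 444.4 -160.    20.4] 1.5521493577979097
s4 [ 525.5 -230.    21.9] 0.2667310434335411
bar (4, 120, 110) (np.int32(530), array([200.1, 223.6]), array([[195.5, 185.1],
       [202.7, 184.9],
       [204.7, 261. ],
       [197.5, 261.2]]))
bar (4, 150, 110) (np.int32(530), array([200.1, 223.6]), array([[195.5, 185.1],
       [202.7, 184.9],
       [204.7, 261. ],
       [197.5, 261.2]]))
gate (4, 120, 110) (np.int32(189), array([360.6, 264.8]), array([[349. , 263. ],
       [367.6, 256.8],
       [371. , 267. ],
       [352.4, 273.2]]))
gate (4, 150, 110) (np.int32(185), array([360.5, 264.9]), array([[349. , 263. ],
       [367.3, 256.9],
       [370.7, 267.1],
       [352.4, 273.2]]))
```

>>> {"api": "drive_tool", "payload": {"commands": [[[0.92, -0.64, 0], [0, 0, 0], 1], [[0.92, -0.64, 0], [0, 0, 0], 1], [[0.92, -0.64, 0], [0, 0, 0], 1]]}}

```text
time: 0.4
eef_pos: [307.0, -475.9, 248.2]
tcp_rot: [[0.918, 0.396, -0.0], [0.396, -0.918, 0.002], [0.0, -0.002, -1.0]]
force: [0.4, -0.7, 0.1]
finger_gap: 1.003
grip_force: 0.0
```

>>> {"api": "drive_tool", "payload": {"commands": [[[0.92, -0.64, 0], [0, 0, 0], 1], [[0.92, -0.64, 0], [0, 0, 0], 1], [[0.92, -0.64, 0], [0, 0, 0], 1]]}}

```text
time: 0.7
eef_pos: [366.3, -381.2, 248.3]
tcp_rot: [[0.918, 0.396, -0.0], [0.396, -0.918, 0.001], [0.0, -0.001, -1.0]]
force: [-0.7, 0.4, -0.6]
finger_gap: 0.998
grip_force: 0.0
```

>>> {"api": "drive_tool", "payload": {"commands": [[[0.92, -0.64, 0], [0, 0, 0], 1], [[0.92, -0.64, 0], [0, 0, 0], 1], [[0.92, -0.64, 0], [0, 0, 0], 1]]}}

```text
time: 1.0
eef_pos: [425.6, -286.7, 248.3]
tcp_rot: [[0.918, 0.396, -0.0], [0.396, -0.918, 0.0], [0.0, -0.0, -1.0]]
force: [-0.2, -0.2, -0.7]
finger_gap: 1.0
grip_force: 0.0
```

>>> {"api": "drive_tool", "payload": {"commands": [[[0.92, -0.64, 0.6], [0, 0, 0.26], 1], [[0.92, -0.64, 0.9], [0, 0, 0.26], 1], [[0.92, -0.64, 0.9], [0, 0, 0.26], 1], [[0.92, -0.64, 0.9], [0, 0, 0.26], 1], [[0.92, -0.64, 0.9], [0, 0, 0.26], 1]]}}

```text
time: 1.5
eef_pos: [483.8, -194.7, 157.9]
tcp_rot: [[0.964, 0.267, -0.001], [0.267, -0.964, 0.0], [-0.001, -0.001, -1.0]]
force: [0.6, -0.1, 0.7]
finger_gap: 0.999
grip_force: 0.0
```

```bash
cat >> h.py <<'E'
from scipy.spatial.transform import Rotation as Ro
def go(p,yaw=None,R=None,st=None):
    """normalised shift/turn from the present pose to TCP p and either closing axis heading yaw(rad) tool down, or R"""
    s=telemetry.state();R0=s['tcp_rot'];p0=s['eef_pos']
    if R is None:
        y=np.array([np.cos(yaw),np.sin(yaw),0]);z=np.array([0,0,-1.]);R=np.c_[np.cross(y,z),y,z]
    print('t',s['time'],'pos',p0.round(1),'gap',round(s['finger_gap']*85,1),'grip',round(s['grip_force'],1),'F',s['force'].round(1),'q',s['joint_positions'].round(2))
    print('shift',(R0.T@(np.array(p)-p0)/100).round(3),'turn',(Ro.from_matrix(R0.T@R).as_rotvec(degrees=True)/30).round(3))
E
python3 -c "
from h import *
go((485,-195,72),-np.pi/2+.275)"
```

```text
t 1.5 pos [ 483.8 -194.7  157.9] gap 84.9 grip 0.0 F [ 0.6 -0.1  0.7] q [-0.51  0.46  1.91 -0.    0.77  0.79]
shift [0.012 0.007 0.859] turn [-0.001  0.002 -0.01 ]
```

>>> {"api": "drive_tool", "payload": {"commands": [[[0.01, 0.01, 0.45], [0, 0, 0], 1], [[0.01, 0.01, 0.7], [0, 0, 0], 1], [[0.01, 0.01, 0.86], [0, 0, 0], 1], [[0.01, 0.01, 0.86], [0, 0, 0], 1], [[0.01, 0.01, 0.86], [0, 0, 0], 1], [[0.01, 0.01, 0.86], [0, 0, 0], -1], [[0.01, 0.01, 0.86], [0, 0, 0], -1], [[0.01, 0.01, 0.86], [0, 0, 0], -1], [[0.01, 0.01, 0.86], [0, 0, 0], -1], [[0.01, 0.01, 0.86], [0, 0, 0], -1]]}}

```text
time: 2.5
eef_pos: [485.1, -195.0, 73.0]
tcp_rot: [[0.964, 0.266, 0.001], [0.266, -0.964, -0.001], [0.001, 0.001, -1.0]]
force: [-1.2, 0.6, 6.5]
finger_gap: 0.362
grip_force: 59.1
```

>>> {"api": "drive_tool", "payload": {"commands": [[[0, 0, 0], [0, 0, 0], -1], [[0, 0, 0], [0, 0, 0], -1], [[0, 0, 0], [0, 0, 0], -1]]}}

```text
time: 2.8
eef_pos: [485.1, -195.0, 73.0]
tcp_rot: [[0.964, 0.266, 0.001], [0.266, -0.964, -0.001], [0.001, 0.001, -1.0]]
force: [0.0, 0.9, 5.9]
finger_gap: 0.365
grip_force: 59.1
```

>>> {"api": "drive_tool", "payload": {"commands": [[[0, 0, -0.3], [0, 0, 0], -1], [[0, 0, -0.7], [0, 0, 0], -1], [[0, 0, -1], [0, 0, 0], -1], [[0, 0, -1], [0, 0, 0], -1]]}}

```text
time: 3.2
eef_pos: [486.0, -195.5, 176.0]
tcp_rot: [[0.964, 0.266, 0.006], [0.266, -0.964, -0.003], [0.005, 0.005, -1.0]]
force: [-0.7, 1.0, -1.2]
finger_gap: 0.365
grip_force: 59.9
```

>>> {"api": "drive_tool", "payload": {"commands": [[[0.13, -0.48, -0.2], [0, 0, 0], -1], [[0.26, -0.96, -0.2], [0, 0, 0], -1]]}}

```text
time: 3.4
eef_pos: [484.7, -98.5, 193.1]
tcp_rot: [[0.965, 0.263, 0.002], [0.263, -0.965, -0.001], [0.002, 0.001, -1.0]]
force: [1.7, 1.4, -0.3]
finger_gap: 0.365
grip_force: 60.0
```

>>> {"api": "drive_tool", "payload": {"commands": [[[0.13, -0.48, 0], [0, 0, 0], -1], [[0.26, -0.96, 0], [0, 0, 0], -1]]}}

```text
time: 3.6
eef_pos: [483.4, 2.6, 191.8]
tcp_rot: [[0.964, 0.265, -0.0], [0.265, -0.964, -0.0], [-0.0, -0.0, -1.0]]
force: [2.0, -0.1, -0.6]
finger_gap: 0.369
grip_force: 60.0
```

>>> {"api": "drive_tool", "payload": {"commands": [[[0.13, -0.48, 0], [0, 0, 0], -1], [[0.26, -0.96, 0], [0, 0, 0], -1]]}}

```text
time: 3.8
eef_pos: [483.0, 102.3, 191.7]
tcp_rot: [[0.964, 0.265, -0.001], [0.265, -0.964, -0.0], [-0.001, -0.0, -1.0]]
force: [0.7, -0.5, -0.4]
finger_gap: 0.364
grip_force: 60.0
```

>>> {"api": "drive_tool", "payload": {"commands": [[[0.13, -0.48, 0], [0, 0, 0.2], -1], [[0.26, -0.96, 0], [0, 0, 0.42], -1], [[0.26, -0.96, 0], [0, 0, 0.42], -1], [[0.26, -0.96, 0], [0, 0, 0.42], -1]]}}

```text
time: 4.2
eef_pos: [482.5, 200.6, 191.4]
tcp_rot: [[0.999, 0.053, -0.001], [0.053, -0.999, -0.001], [-0.001, 0.001, -1.0]]
force: [-0.5, -0.3, -1.1]
finger_gap: 0.36
grip_force: 59.9
```

```bash
python3 -c "
from h import *
go((481.7,235,150),-np.pi/2+.046)"
```

```text
t 4.2 pos [482.5 200.6 191.4] gap 30.6 grip 59.9 F [-0.5 -0.3 -1.1] q [ 0.27  0.42  1.87 -0.    0.85  1.79]
shift [ 0.01  -0.344  0.414] turn [0.001 0.002 0.013]
```

>>> {"api": "drive_tool", "payload": {"commands": [[[0, -0.34, 0.2], [0, 0, 0.01], -1], [[0, -0.34, 0.56], [0, 0, 0.01], -1], [[0, -0.34, 0.56], [0, 0, 0.01], -1], [[0, -0.34, 0.56], [0, 0, 0.01], -1]]}}

```text
time: 4.6
eef_pos: [481.7, 232.5, 136.2]
tcp_rot: [[0.999, 0.043, -0.002], [0.043, -0.999, -0.001], [-0.002, 0.001, -1.0]]
force: [-0.2, 0.1, -0.4]
finger_gap: 0.359
grip_force: 60.0
```

```bash
python3 - <<'E'
from h import *
go((481.7,235,135),-np.pi/2+.046)
t=snap('top','top1')['img'];s=snap('scene','scene1')['img']
f=lambda im,x,y,w,h,k:cv2.resize(im[y:y+h,x:x+w],None,fx=k,fy=k,interpolation=cv2.INTER_CUBIC)
A=np.zeros((600,800,3),np.uint8)
A[:600,:360]=f(t,140,200,60,100,6)
A[:600,360:800]=f(s,420,270,110,150,4)[:600,:440]
cv2.imwrite('pics/c2.png',A)
E
```

```text
t 4.6 pos [481.7 232.5 136.2] gap 30.5 grip 60.0 F [-0.2  0.1 -0.4] q [ 0.33  0.51  1.89 -0.    0.74  1.85]
shift [ 0.001 -0.025  0.012] turn [ 0.001  0.003 -0.006]
```

View pics/c2.png

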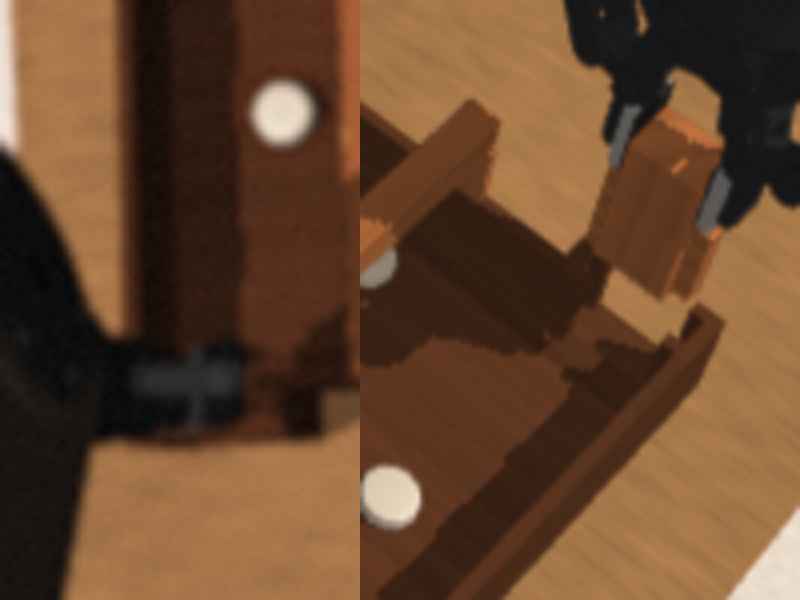

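The scene half of c2 shows the gate above the slot. Its block's lower inner edge runs (595,240)–(665,300), and the +y wall's housing corner is at (722,322). I'll compare these with the predicted pixels.

```bash
python3 - <<'E'
from h import *
np.set_printoptions(precision=0,suppress=True)
S=ld('scene1');T=ld('top1')
def f(th,o):
    c,s=np.cos(th),np.sin(th);M=np.array([[c,-s,0],[s,c,0],[0,0,1]]);return lambda x,y,z:M@[x,y,z]+np.array(o)
cs=lambda X:(proj(S,X)-[420,270]+.5)*4-.5+[360,0]
ct=lambda X:(proj(T,X)-[140,200]+.5)*6-.5
g=f(.046,(481.7,232.5,136.2-66)); t=f(.046,(577,160.3,0))
print('gate blk in bottom',cs(g(12,-16,0)),cs(g(12,16,0)),'top',[cs(g(x,y,74)) for x,y in((12,-16),(12,16),(-12,16))],'plate bot +y',cs(g(5,23,0)),cs(g(5,23,44)))
print('hous corner top',cs(t(-104.6,110,50)),'hous x=-105,y=104',cs(t(-98.6,104,50)),'groove lip',cs(t(-79,97,50)),cs(t(-85,97,50)),cs(t(-79,61,50)),cs(t(-105,48,50)))
print('sill',cs(t(-79,97,6)),cs(t(-79,61,6)))
print('wall in ++',cs(t(79,104,50)),'bar- ends',cs(t(-85,8,102)),cs(t(-85,-8,102)))
print('top view hous',ct(t(-104.6,110,50)),ct(t(-104.6,48,50)),'bar',ct(t(-85,8,102)))
E
```

```text
gate blk in bottom [593. 246.] [662. 298.] top [array([632., 136.]), array([706., 189.]), array([745., 150.])] plate bot +y [689. 299.] [715. 235.]
hous corner top [726. 315.] hous x=-105,y=104 [704. 315.] groove lip [660. 334.] [669. 325.] [583. 276.] [596. 217.]
sill [637. 391.] [563. 333.]
wall in ++ [413. 622.] bar- ends [506. 111.] [473.  87.]
top view hous [128. 445.] [288. 436.] bar [352. 373.]
```

```bash
python3 - <<'E'
from h import *
s=ld('scene1')['img'][320:365,455:515]
s=cv2.resize(s,None,fx=12,fy=12,interpolation=cv2.INTER_CUBIC)
s=np.clip(s.astype(float)*1.6,0,255).astype(np.uint8)
cv2.imwrite('pics/c3.png',s)
E
```

```text
(no output)
```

View pics/c3.png

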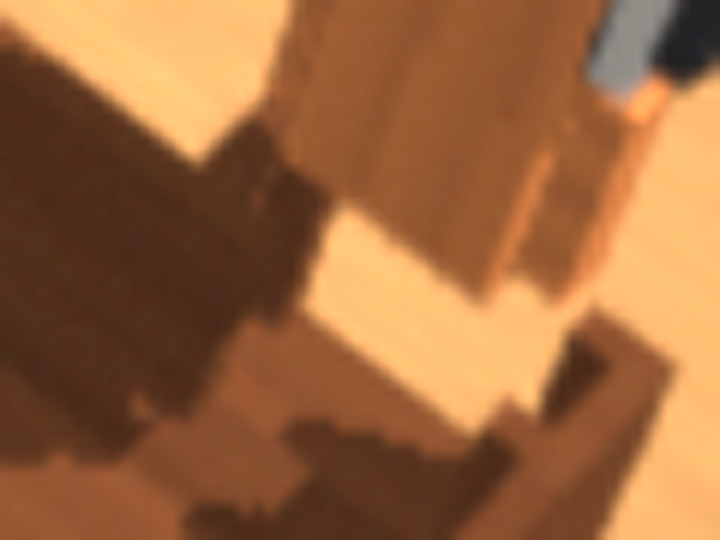

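c3 shows the gate's lower edge at (275,155)–(487,300), within about 1 px of prediction. The tote points, such as the housing corner at (675,365), sit about 1.8 px lower than predicted. Relative to the gate, the slot is therefore about 1 mm further in +x and +y, so I'll aim for (482.8, 236).

>>> {"api": "drive_tool", "payload": {"commands": [[[0.012, -0.035, 0.05], [0, 0, 0], -1], [[0.012, -0.035, 0.1], [0, 0, 0], -1], [[0.012, -0.035, 0.16], [0, 0, 0], -1], [[0.012, -0.035, 0.22], [0, 0, 0], -1], [[0.012, -0.035, 0.28], [0, 0, 0], -1], [[0.012, -0.035, 0.28], [0, 0, 0], -1]]}}

```text
time: 5.3
eef_pos: [482.2, 237.2, 107.2]
tcp_rot: [[0.999, 0.044, -0.001], [0.044, -0.999, -0.001], [-0.001, 0.001, -1.0]]
force: [0.1, -0.3, -0.8]
finger_gap: 0.365
grip_force: 60.0
```

>>> {"api": "drive_tool", "payload": {"commands": [[[0.005, 0.006, 0.05], [0, 0, 0], -1], [[0.005, 0.006, 0.1], [0, 0, 0], -1], [[0.005, 0.006, 0.15], [0, 0, 0], -1], [[0.005, 0.006, 0.2], [0, 0, 0], -1], [[0.005, 0.006, 0.25], [0, 0, 0], -1], [[0.005, 0.006, 0.25], [0, 0, 0], -1]]}}

```text
time: 5.9
eef_pos: [483.0, 236.6, 82.5]
tcp_rot: [[0.999, 0.043, -0.001], [0.043, -0.999, -0.0], [-0.001, 0.0, -1.0]]
force: [-1.7, -1.6, -1.4]
finger_gap: 0.362
grip_force: 60.2
```

>>> {"api": "drive_tool", "payload": {"commands": [[[0, 0, 0.03], [0, 0, 0], -1], [[0, 0, 0.06], [0, 0, 0], -1], [[0, 0, 0.09], [0, 0, 0], -1], [[0, 0, 0.09], [0, 0, 0], -1]]}}

```text
time: 6.3
eef_pos: [483.0, 236.7, 73.8]
tcp_rot: [[0.999, 0.043, -0.0], [0.043, -0.999, -0.0], [-0.0, 0.0, -1.0]]
force: [-0.9, 0.3, -1.1]
finger_gap: 0.364
grip_force: 60.2
```

>>> {"api": "drive_tool", "payload": {"commands": [[[0, 0, 0.01], [0, 0, 0], -1], [[0, 0, 0.015], [0, 0, 0], -1], [[0, 0, 0.02], [0, 0, 0], -1]]}}

```text
time: 6.6
eef_pos: [483.1, 236.7, 72.2]
tcp_rot: [[0.999, 0.044, 0.0], [0.044, -0.999, -0.0], [0.0, 0.0, -1.0]]
force: [-1.9, 0.2, 0.8]
finger_gap: 0.361
grip_force: 60.2
```

>>> {"api": "drive_tool", "payload": {"commands": [[[0, 0, 0.006], [0, 0, 0], -1], [[0, 0, 0.012], [0, 0, 0], -1], [[0, 0, 0.02], [0, 0, 0], -1], [[0, 0, 0.02], [0, 0, 0], -1]]}}

```text
time: 7.0
eef_pos: [483.2, 236.8, 71.9]
tcp_rot: [[0.999, 0.044, 0.001], [0.044, -0.999, 0.0], [0.001, -0.0, -1.0]]
force: [-6.7, -2.0, 23.6]
finger_gap: 0.365
grip_force: 63.3
```

>>> {"api": "drive_tool", "payload": {"commands": [[[0, 0, -0.015], [0, 0, 0], -1], [[0, 0, -0.015], [0, 0, 0], 1], [[0, 0, -0.015], [0, 0, 0], 1], [[0, 0, -0.015], [0, 0, 0], 1], [[0, 0, -0.015], [0, 0, 0], 1], [[0, 0, -0.015], [0, 0, 0], 1], [[0, 0, -0.3], [0, 0, 0], 1], [[0, 0, -0.6], [0, 0, 0], 1], [[0, 0, -1], [0, 0, 0], 1], [[0, 0, -1], [0, 0, 0], 1]]}}

```text
time: 8.0
eef_pos: [484.7, 237.3, 174.4]
tcp_rot: [[0.999, 0.044, 0.007], [0.044, -0.999, 0.002], [0.007, -0.002, -1.0]]
force: [0.2, 0.4, -0.2]
finger_gap: 1.001
grip_force: 0.0
```

>>> {"api": "drive_tool", "payload": {"commands": [[[0, 0, 0], [0, 0, -0.28], 1], [[0, 0, 0], [0, 0, -0.57], 1], [[0, 0, 0], [0, 0, -0.85], 1], [[0, 0, 0], [0, 0, -1], 1]]}}

```text
time: 8.4
eef_pos: [482.9, 236.6, 169.5]
tcp_rot: [[0.84, 0.542, -0.001], [0.542, -0.84, -0.0], [-0.001, -0.0, -1.0]]
force: [0.4, 0.5, 0.3]
finger_gap: 0.998
grip_force: 0.0
```

>>> {"api": "drive_tool", "payload": {"commands": [[[0, 0, 0], [0, 0, -0.28], 1], [[0, 0, 0], [0, 0, -0.57], 1], [[0, 0, 0], [0, 0, -0.85], 1], [[0, 0, 0], [0, 0, -1], 1]]}}

```text
time: 8.8
eef_pos: [482.9, 236.7, 169.5]
tcp_rot: [[0.457, 0.89, -0.001], [0.89, -0.457, -0.0], [-0.001, -0.0, -1.0]]
force: [-0.1, 0.2, -0.1]
finger_gap: 0.997
grip_force: 0.0
```

>>> {"api": "drive_tool", "payload": {"commands": [[[0, 0, 0], [0, 0, -0.28], 1], [[0, 0, 0], [0, 0, -0.57], 1], [[0, 0, 0], [0, 0, -0.85], 1], [[0, 0, 0], [0, 0, -1], 1]]}}

```text
time: 9.2
eef_pos: [482.9, 236.7, 169.5]
tcp_rot: [[-0.049, 0.999, -0.001], [0.999, 0.049, -0.0], [-0.0, -0.001, -1.0]]
force: [-0.5, 0.4, 0.9]
finger_gap: 0.999
grip_force: 0.0
```

>>> {"api": "drive_tool", "payload": {"commands": [[[0, 0, 0], [0, 0, -0.28], 1], [[0, 0, 0], [0, 0, -0.57], 1], [[0, 0, 0], [0, 0, -0.85], 1], [[0, 0, 0], [0, 0, -1], 1]]}}

```text
time: 9.6
eef_pos: [482.9, 236.6, 169.5]
tcp_rot: [[-0.542, 0.84, -0.001], [0.84, 0.542, -0.0], [0.0, -0.001, -1.0]]
force: [0.2, -0.5, 0.4]
finger_gap: 1.0
grip_force: 0.0
```

>>> {"api": "drive_tool", "payload": {"commands": [[[0, 0, 0], [0, 0, -0.28], 1], [[0, 0, 0], [0, 0, -0.57], 1], [[0, 0, 0], [0, 0, -0.85], 1], [[0, 0, 0], [0, 0, -1], 1]]}}

```text
time: 10.0
eef_pos: [482.9, 236.6, 169.5]
tcp_rot: [[-0.89, 0.457, -0.001], [0.457, 0.89, -0.0], [0.0, -0.001, -1.0]]
force: [-0.5, -0.4, 0.2]
finger_gap: 1.003
grip_force: 0.0
```

>>> {"api": "drive_tool", "payload": {"commands": [[[0, 0, 0], [0, 0, -0.28], 1], [[0, 0, 0], [0, 0, -0.57], 1], [[0, 0, 0], [0, 0, -0.85], 1], [[0, 0, 0], [0, 0, -1], 1], [[0, 0, 0], [0, 0, -1], 1]]}}

```text
time: 10.5
eef_pos: [482.9, 236.6, 169.6]
tcp_rot: [[-0.999, -0.045, -0.001], [-0.045, 0.999, -0.0], [0.001, -0.0, -1.0]]
force: [-0.5, 0.5, 0.4]
finger_gap: 1.002
grip_force: 0.0
```

```bash
python3 - <<'E'
from h import *
go((578,162,150),np.pi/2+.046)
t=snap('top','top2');s=snap('scene','scene2')
cv2.imwrite('pics/c4.png',cv2.resize(s['img'][260:450,310:530],None,fx=3,fy=3,interpolation=cv2.INTER_CUBIC))
E
```

```text
t 10.5 pos [482.9 236.6 169.6] gap 85.2 grip 0.0 F [-0.5  0.5  0.4] q [ 0.33  0.47  1.86 -0.    0.82 -1.28]
shift [-0.916 -0.788  0.195] turn [-0.001 -0.001 -0.003]
```

View pics/c4.png

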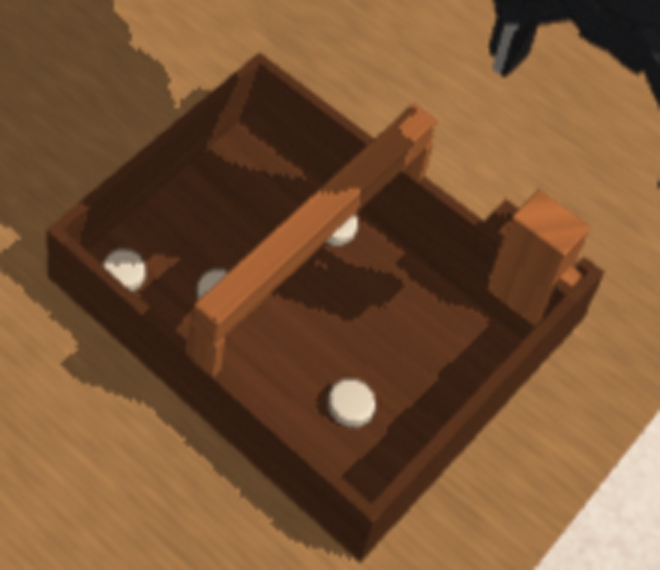

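c4 shows the gate seated. Its plate top is level with the wall top near (570,275), and the bar's top face runs (203,312)–(425,112), clear of obstacles. Next I'll grasp the bar.

>>> {"api": "drive_tool", "payload": {"commands": [[[-0.4, -0.35, 0], [0, 0, 0], 1], [[-0.8, -0.7, 0.1], [0, 0, 0], 1], [[-0.92, -0.79, 0.2], [0, 0, 0], 1], [[-0.92, -0.79, 0.2], [0, 0, 0], 1], [[-0.92, -0.79, 0.2], [0, 0, 0], 1]]}}

```text
time: 11.1
eef_pos: [578.0, 161.6, 149.6]
tcp_rot: [[-0.999, -0.041, -0.001], [-0.041, 0.999, -0.0], [0.001, -0.0, -1.0]]
force: [-1.5, -0.7, -0.7]
finger_gap: 0.995
grip_force: 0.0
```

>>> {"api": "drive_tool", "payload": {"commands": [[[0, 0, 0.15], [0, 0, 0], 1], [[0, 0, 0.3], [0, 0, 0], 1], [[0, 0, 0.45], [0, 0, 0], 1], [[0, 0, 0.59], [0, 0, 0], 1], [[0, 0, 0.59], [0, 0, 0], 1], [[0, 0, 0.59], [0, 0, 0], 1]]}}

```text
time: 11.7
eef_pos: [578.3, 162.2, 91.5]
tcp_rot: [[-0.999, -0.044, -0.0], [-0.044, 0.999, -0.0], [0.0, -0.0, -1.0]]
force: [1.1, 0.4, 0.4]
finger_gap: 1.003
grip_force: 0.0
```

>>> {"api": "drive_tool", "payload": {"commands": [[[0, 0, 0.01], [0, 0, 0], -1], [[0, 0, 0.01], [0, 0, 0], -1], [[0, 0, 0.01], [0, 0, 0], -1], [[0, 0, 0.01], [0, 0, 0], -1], [[0, 0, 0.01], [0, 0, 0], -1], [[0, 0, 0.01], [0, 0, 0], -1], [[0, 0, 0.01], [0, 0, 0], -1], [[0, 0, 0.01], [0, 0, 0], -1], [[0, 0, 0.01], [0, 0, 0], -1]]}}

```text
time: 12.6
eef_pos: [578.6, 161.8, 90.6]
tcp_rot: [[-0.999, -0.044, 0.001], [-0.044, 0.999, -0.0], [-0.001, -0.0, -1.0]]
force: [-1.4, 0.1, 6.4]
finger_gap: 0.179
grip_force: 59.9
```

>>> {"api": "drive_tool", "payload": {"commands": [[[0, 0, -0.05], [0, 0, 0], -1], [[0, 0, -0.15], [0, 0, 0], -1], [[0, 0, -0.3], [0, 0, 0], -1], [[0, 0, -0.45], [0, 0, 0], -1], [[0, 0, -0.6], [0, 0, 0], -1], [[0, 0, -0.75], [0, 0, 0], -1], [[0, 0, -0.9], [0, 0, 0], -1], [[0, 0, -1], [0, 0, 0], -1], [[0, 0, -1], [0, 0, 0], -1]]}}

```text
time: 13.5
eef_pos: [578.8, 161.9, 191.6]
tcp_rot: [[-0.999, -0.043, 0.002], [-0.043, 0.999, 0.0], [-0.002, 0.0, -1.0]]
force: [0.4, -0.4, -5.3]
finger_gap: 0.171
grip_force: 58.7
```

>>> {"api": "drive_tool", "payload": {"commands": [[[0, 0, -0.15], [0, 0, 0], -1], [[0, 0, -0.35], [0, 0, 0], -1], [[0, 0, -0.55], [0, 0, 0], -1], [[0, 0, -0.75], [0, 0, 0], -1], [[0, 0, -0.9], [0, 0, 0], -1], [[0, 0, -1], [0, 0, 0], -1], [[0, 0, -1], [0, 0, 0], -1]]}}

```text
time: 14.2
eef_pos: [578.6, 161.8, 290.7]
tcp_rot: [[-0.999, -0.044, 0.001], [-0.044, 0.999, 0.0], [-0.001, 0.0, -1.0]]
force: [-0.8, -0.2, -5.7]
finger_gap: 0.173
grip_force: 59.3
```

```bash
python3 - <<'E'
from h import *
s=telemetry.state();R0=s['tcp_rot']
# tote axes at grip: tote x=-tool x, y=tool y, z=-tool z ; tilt axis: up vector goes to (-x,+y)
tx,ty,tz=-R0[:,0],R0[:,1],-R0[:,2]
d=(-tx+ty)/2**.5; ax=np.cross(tz,d)
print('axis in tool frame',(R0.T@ax).round(3))
go(s['eef_pos'],R=Ro.from_rotvec(ax*.1).as_matrix()@R0)
E
```

```text
axis in tool frame [ 0.707 -0.707  0.   ]
t 14.2 pos [578.6 161.8 290.7] gap 14.7 grip 59.3 F [-0.8 -0.2 -5.7] q [ 0.16  0.42  1.57 -0.    1.16 -1.45]
shift [0. 0. 0.] turn [ 0.135 -0.135 -0.   ]
```

>>> {"api": "drive_tool", "payload": {"commands": [[[0, 0, 0], [0.06, -0.06, 0], -1], [[0, 0, 0], [0.12, -0.12, 0], -1], [[0, 0, 0], [0.18, -0.18, 0], -1], [[0, 0, 0], [0.24, -0.24, 0], -1], [[0, 0, 0], [0.3, -0.3, 0], -1], [[0, 0, 0], [0.36, -0.36, 0], -1], [[0, 0, 0], [0.42, -0.42, 0], -1], [[0, 0, 0], [0.48, -0.48, 0], -1], [[0, 0, 0], [0.48, -0.48, 0], -1]]}}

```text
time: 15.1
eef_pos: [577.5, 162.2, 288.6]
tcp_rot: [[-0.967, -0.012, 0.254], [-0.074, 0.969, -0.236], [-0.244, -0.247, -0.938]]
force: [0.3, 0.2, -5.8]
finger_gap: 0.178
grip_force: 59.3
```

```bash
python3 - <<'E'
from h import *
s=telemetry.state();go(s['eef_pos'],R=s['tcp_rot']);print(np.arccos(-s['tcp_rot'][2,2]))
E
```

```text
t 15.1 pos [577.5 162.2 288.6] gap 15.1 grip 59.3 F [ 0.3  0.2 -5.8] q [ 0.28  0.37  1.68 -0.38  0.93 -1.13]
shift [0. 0. 0.] turn [0. 0. 0.]
0.3541515031212262
```

>>> {"api": "drive_tool", "payload": {"commands": [[[0, 0, 0], [0.06, -0.06, 0], -1], [[0, 0, 0], [0.12, -0.12, 0], -1], [[0, 0, 0], [0.18, -0.18, 0], -1], [[0, 0, 0], [0.24, -0.24, 0], -1], [[0, 0, 0], [0.3, -0.3, 0], -1], [[0, 0, 0], [0.36, -0.36, 0], -1], [[0, 0, 0], [0.36, -0.36, 0], -1]]}}

```text
time: 15.8
eef_pos: [577.8, 162.0, 288.8]
tcp_rot: [[-0.903, 0.053, 0.427], [-0.133, 0.909, -0.394], [-0.409, -0.412, -0.814]]
force: [0.5, -0.5, -5.5]
finger_gap: 0.181
grip_force: 59.4
```

```bash
python3 - <<'E'
from h import *
s=telemetry.state();go(s['eef_pos'],R=s['tcp_rot']);print(np.arccos(-s['tcp_rot'][2,2]))
E
```

```text
t 15.8 pos [577.8 162.  288.8] gap 15.4 grip 59.4 F [ 0.5 -0.5 -5.5] q [ 0.37  0.38  1.77 -0.77  0.85 -0.77]
shift [0. 0. 0.] turn [0. 0. 0.]
0.62008391302396
```

>>> {"api": "drive_tool", "payload": {"commands": [[[0, 0, 0], [0.06, -0.06, 0], -1], [[0, 0, 0], [0.12, -0.12, 0], -1], [[0, 0, 0], [0.17, -0.17, 0], -1], [[0, 0, 0], [0.17, -0.17, 0], -1], [[0, 0, 0], [0.17, -0.17, 0], -1], [[0, 0, 0], [0.17, -0.17, 0], -1], [[0, 0, 0], [0.17, -0.17, 0], -1], [[0, 0, 0], [0.17, -0.17, 0], -1]]}}

```text
time: 16.6
eef_pos: [578.5, 161.7, 290.3]
tcp_rot: [[-0.86, 0.096, 0.501], [-0.171, 0.872, -0.459], [-0.481, -0.481, -0.733]]
force: [-0.4, -0.6, -4.3]
finger_gap: 0.176
grip_force: 59.5
```

```bash
python3 - <<'E'
from h import *
s=telemetry.state();go(s['eef_pos'],R=s['tcp_rot']);print(np.arccos(-s['tcp_rot'][2,2]))
t=snap('top','top3')['img'];s=snap('scene','scene3')['img']
A=np.zeros((400,800,3),np.uint8)
A[:,:400]=cv2.resize(t[150:290,120:260],(400,400),interpolation=cv2.INTER_CUBIC);A[:,400:]=cv2.resize(s[160:400,320:560],(400,400),interpolation=cv2.INTER_CUBIC)
cv2.imwrite('pics/c5.png',A)
E
```

```text
t 16.6 pos [578.5 161.7 290.3] gap 15.0 grip 59.5 F [-0.4 -0.6 -4.3] q [ 0.41  0.39  1.81 -0.96  0.86 -0.58]
shift [0. 0. 0.] turn [0. 0. 0.]
0.7475020770779719
```

View pics/c5.png

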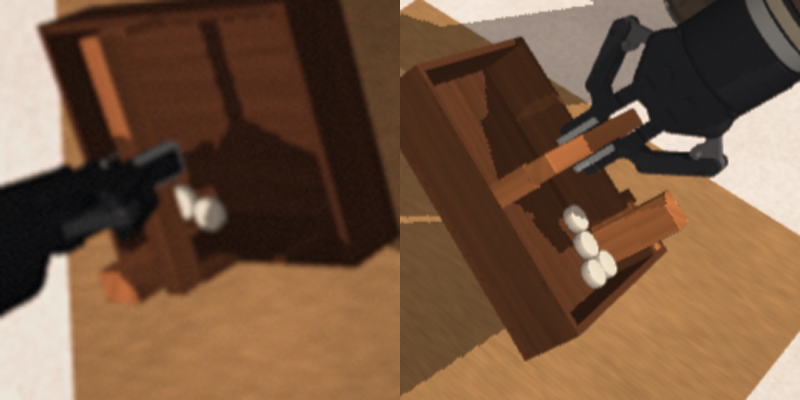

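c5 shows the tote held tilted with the gate in. The nuggets form a chain at scene crop (575,217), (585,243), (593,272), (608,263) along the −x wall and may still be moving. I'll wait and compare with the projected corner.

>>> {"api": "drive_tool", "payload": {"commands": [[[0, 0, 0], [0, 0, 0], -1], [[0, 0, 0], [0, 0, 0], -1], [[0, 0, 0], [0, 0, 0], -1], [[0, 0, 0], [0, 0, 0], -1], [[0, 0, 0], [0, 0, 0], -1], [[0, 0, 0], [0, 0, 0], -1], [[0, 0, 0], [0, 0, 0], -1], [[0, 0, 0], [0, 0, 0], -1], [[0, 0, 0], [0, 0, 0], -1]]}}

```text
time: 17.6
eef_pos: [578.5, 161.8, 290.2]
tcp_rot: [[-0.86, 0.096, 0.501], [-0.171, 0.872, -0.46], [-0.481, -0.481, -0.733]]
force: [0.7, -0.6, -5.2]
finger_gap: 0.175
grip_force: 59.5
```

```bash
cat > nug.py <<'E'
from h import *
import sys
np.set_printoptions(precision=1,suppress=True)
st=telemetry.state();R=st['tcp_rot'];Rt=np.c_[-R[:,0],R[:,1],-R[:,2]]
o=st['eef_pos']-Rt@[0,0,90.5]   # tote origin, grip assumed unslipped
tilt=np.arccos(Rt[2,2]);S=snap('scene',sys.argv[1]);print('t',st['time'],'tilt',tilt,'q',st['joint_positions'].round(2),'foot z',(o+Rt@[-104.6,110,0])[2])
c=lambda p:proj(S,o+Rt@np.array(p,float))
print('corner px',c((-79,104,6)),'hous',c((-104.6,110,50)),'++rim',c((85,110,50)),'++foot',c((85,110,0)))
h=cv2.cvtColor(S['img'],cv2.COLOR_BGR2HSV)
m=cv2.inRange(h,(0,0,130),(40,75,255));m[:270]=0;m[340:]=0;m[:,:410]=0;m[:,460:]=0
n,l,s,ce=cv2.connectedComponentsWithStats(m)
C=-S['R'].T@S['t']
for i in range(1,n):
    if s[i,4]<15: continue
    r=Rt.T@(S['R'].T@np.linalg.inv(S['K'])@np.r_[ce[i],1]);a=Rt.T@(C-o);p=a+r*(14-a[2])/r[2];print(s[i],ce[i],'tote xy',p[:2])
x,y=np.int32(c((-79,104,6)));im=S['img'][y-75:y+75,x-100:x+100]
cv2.imwrite(f'pics/{sys.argv[1]}c.png',cv2.resize(im,None,fx=4,fy=4,interpolation=cv2.INTER_CUBIC))
E
python3 nug.py scene4
```

```text
t 17.6 tilt 0.7479556581604371 q [ 0.4  0.4  1.8 -1.   0.9 -0.6] foot z 120.64786715511515
corner px [447. 324.] hous [480.6 309.6] ++rim [427.5 360.4] ++foot [395.  375.4]
[419 284  31  49 640] [433.7 310.4] tote xy [-52.2  76.2]
```

View pics/scene4c.png

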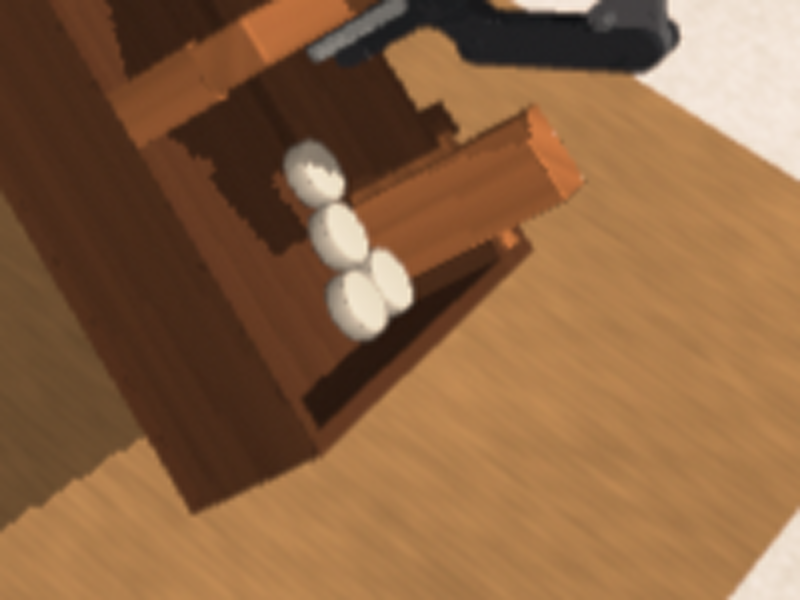

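scene4c shows the nuggets resting at crop (390,280), (358,305), (340,237) and (315,175). The projected corner is at (400,300), and the rim corners match prediction, so the grip hasn't slipped. I'll convert these to tote coordinates.

```bash
python3 - <<'E'
from h import *
np.set_printoptions(precision=1,suppress=True)
st=telemetry.state();R=st['tcp_rot'];Rt=np.c_[-R[:,0],R[:,1],-R[:,2]];o=st['eef_pos']-Rt@[0,0,90.5];S=ld('scene4')
C=-S['R'].T@S['t']
for u,v in((390,280),(358,305),(340,237),(315,175)):
    px=np.array([347+u/4,249+v/4]);r=Rt.T@(S['R'].T@np.linalg.inv(S['K'])@np.r_[px,1]);a=Rt.T@(C-o);p=a+r*(12-a[2])/r[2];print(p[:2],np.hypot(*(p[:2]-[-79,104])))
E
```

```text
[-69.4  95.1] 13.121275984855577
[-40.9  94.4] 39.29141102381007
[-54.8  72.7] 39.60054114032491
[-62.5  50.4] 56.0643222367147
```

```bash
python3 -c "
from h import *
s=telemetry.state();print(s['time'],s['joint_vel'].round(3));print(ctrl.sign_off())"
```

```text
17.65 [-0.001  0.    -0.     0.001  0.001 -0.   ]
the job is handed in; nothing more can be done
None
```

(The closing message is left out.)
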